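# Open the tea chest with the two-stage catch

### The arm

A 6-joint arm with a two-finger parallel gripper is mounted at the origin on the work surface. World frame = base frame: x ahead of the robot, y to its left, z up, the work surface at z = 0. Lengths are in mm, angles in rad, forces in N, time in s.
With the tool pointing down it reaches from about 400 to 825 mm from the base axis. Payload 7 kg.
Tool frame: the origin (TCP) lies on the centre line of the jaws, within the pads' length; the fingertips stand 25 mm ahead of it and the grasp point (between the pads) lies 6 mm ahead of it (robot.finger_overhang is the distance from the TCP to the fingertips, in mm); z points along the fingers, y is the line along which they close (so a half turn about z gives the same grasp; the last joint's range is limited). The gripper opens to 88 mm and grips with 3 to 60 N. Pads are 19 mm wide; open, the fingers measure 130 mm over their backs; the gripper's body (78 mm by 193 mm) begins 47 mm behind the grasp point.
Start: joints at [-0.866, 0.359, 0.012, 0, -1.224, -0.288], TCP at [273.236, -617.201, 251.561] pointing down, gripper open.
Joint ranges: [-3.07, 3.07], [-1.43, 2.12], [-1.02, 1.25], [-3.03, 1.67], [-3.05, -0], [-3.03, 3.03]. Speed limits (rad/s): [2.39, 2.39, 3.01, 3.14, 3.14, 3.14].

### API

Orientations are given as a rotation vector (axis times angle).
In Python, from workcell import robot gives the robot as it stands. Calls block until the motion is done:
- robot.movep(position, orientation): joint-space move of the TCP to a pose.
- robot.line_to(position, orientation=None, vel=150): straight line of the TCP; orientation=None keeps the orientation; vel is the mean speed in mm/s.
- robot.move_j(angles): joint-space move.
- robot.move_gripper(opening, f_grip=None): finger opening in mm; f_grip is the grip in N (None keeps the last); returns when the fingers have stopped.
- robot.sleep(seconds).
- robot.ik(position, orientation): joint angles nearest the present ones, or None.
- robot.state(): the state.
- robot.get_image(name): name is "scene" or "top"; returns a dict with "img" (420x560x3 uint8, red, green, blue), "intrinsics" (3x3 intrinsics, pixels), "D" ([k1, k2, p1, p2, k3] as OpenCV has them; the pictures are not rectified), "extrinsics" (4x4, takes a point from camera to world coordinates). Camera axes: x right, y up, looking along -z (the intrinsics and any distortion apply to the point x, -y, -z); pixel columns grow to the right and rows downward; lengths in mm; the calibration is good to about 2 mm. A picture is of the moment at which its call begins. There is no depth.
A pose or a line that the arm cannot do raises robot.Unreachable and nothing moves.
- robot.job_done(): hands the job in; it is judged then, once.
The state is a dict: "clock": time; "joints": joint angles; "qvel": joint speeds; "tau": joint torques, N m; "ee_pos": TCP position; "orientation": TCP orientation; "ft_force": force on the tool from outside, world axes, zero at the start; "torque": the same for the moment, N m; "gripper_width": finger opening in mm; "finger_force": force on a finger pad.
Only numpy, scipy, OpenCV 4.12 (cv2) and the standard library are available. Lean on these libraries where they do the work, as an engineer would, in place of code of your own. Each camera call takes 0.05 s, during which the arm holds its last target. There are 200 camera calls.

### The job

Open the tea chest for the guests: first slide the red safety tab sideways as far as it goes so that it no longer covers the latch, then lift the latch by its black grip, and swing the lid up until it stands upright, open on its own. Move the lid gently, never flinging it or letting it slam, and leave the cups and other things on the table where they are.

Things in the scene. Friction and masses are not known exactly. Their poses are not given: they have to be found in the camera images.
- chest: dark wooden tea chest, brass fittings, 120 deep (x) x 200 wide (y) x 90 high, plus a 15 thick lid (top at z = 105.5), on a thin green-edged cork mat; firm on the table. Origin under its centre; x from its front (latch side, towards the robot) to its back (hinge side), y along its width to the tab's side, z up. Offsets below: mm in this frame, all closed.
- tab (a joint): slide of the red safety tab on top of the lid, in m: 0 = locked, 0.034 = fully released; starts between 0 and 0.006. Moves along the chest's +y, takes about 2 N and stays where it is left. From 0.026 on, its 8 mm thick bolt is clear of the latch plate; before that the latch cannot lift.
- tab_grip (a point): centre of the tab's upright red fin, 12 thick along y, 26 along x, z = 129 to 150.5; at joint 0 it is at (-56, 48, 140). The fin stands on the flat red bolt (top at z = 129, 16 along x), which reaches 10 beyond the fin to +y and 62 to -y. Pinch the fin from above across y. Moves with tab and lid.
- latch (a joint): hinge of the steel latch lever on the lid, rad: 0 = down, locked; 0.75 = lifted to its stop. Turns about an axis along the chest's y through latch_pivot, the grip going up and then back; takes about 0.1 N m, stays where left. Below about 0.1 its hook holds the lid down; pulled on beyond its stop, it brings the lid up with it.
- latch_grip (a point): centre of the latch's black round grip, a cylinder 18 in diameter, 34 long, axis along y, at (-95, 0, 117): it juts out 35 in front of the chest's front face with free space below. Can be pinched from above on its two flat ends and then turns freely between the fingers. Lever plate 24 wide, 6 thick. Moves with latch and lid.
- latch_pivot (a point): pivot axis of the latch on the lid, at (-30, 0, 117), 65 from the grip. Moves with the lid.
- lid (a joint): hinge of the lid, rad: 0 = shut, 1.57 = upright, 1.9 = its stop, leaning back. Turns about an axis along the chest's y through lid_hinge, the front edge going up and back. The hinge is stiff (about 0.45 N m of friction; lid about 0.4 kg with its fittings), so the lid stays at any angle. Latched, it can rise 0.04 at most.
- lid_hinge (a point): hinge axis of the lid at the chest's back rim, at (60, 0, 90.5).
- lid_edge (a point): middle of the lid's front edge, 120 from the hinge, at (-60, 0, 98) when shut. Moves with the lid.
- mug_a: white cup with a handle, empty, 84 across, 75 high, loose; origin under its centre. Leave it alone.
- mug_b: white cup with a handle, empty, 84 across, 75 high, loose; origin under its centre. Leave it alone.
- mug_c: white cup with a handle, empty, 84 across, 75 high, loose; origin under its centre. Leave it alone.
- bowl: white bowl of potpourri stones, 184 across, 65 high, loose; origin under its centre. Leave it alone.
- jar: blue jar, 64 across, 90 high, loose; origin under its centre. Leave it alone.
- spoon: spoon 150 long lying on the table, loose. Leave it alone.
- toy_car: small red and yellow toy car, 75 long, 42 high, loose; origin under its centre. Leave it alone.

How it is judged (in metres and radians):
On the way, in this order (a step that is already met when the one before it is completed fails the run):
1. the safety tab is slid clear (beyond 27 mm) while the latch is still down and the lid shut (value of joint tab above 0.027 m and value of joint latch below 0.15 rad and value of joint lid below 0.12 rad), for 0.2 s.
2. the latch is lifted (beyond 0.45 rad) (value of joint latch above 0.45 rad), for 0.2 s.
At the end, for the whole second after the job is handed in: The lid stands open at more than 1.3 rad (about 75 degrees or more) and is at rest, and the safety tab is still slid clear (beyond 26 mm). The latch may rest at any angle (value of joint lid above 1.3 rad and velocity of joint lid between -0.05 and 0.05 rad/s and value of joint tab above 0.026 m); the robot touches nothing.
It fails at once if the lid is flung open or slams (faster than 3 rad/s) (velocity of joint lid above 3 rad/s or velocity of joint lid below -3 rad/s).
It fails at once if a cup or another bystander is moved more than 30 mm (distance of any of mug_a, mug_b, mug_c, bowl, jar, spoon, toy_car from where it was at the start of the episode above 0.03 m).
It also fails if it takes over 51 s, if anything falls off the work surface, if the arm or the gripper's body presses on something with over 40 N, if the wrist force passes 120 N, or if a joint passes its speed limit or range.

## Working session

There is one attempt and no reset: what is moved stays moved. The work goes in short steps, each a Python script; the robot and the scene stay as the last script left them, time stands still between calls to the robot, and variables do not carry over. Pictures are saved under pics/ and viewed, at most 10 in all, crops included, and the job is handed in when it is done.

```bash
mkdir -p pics; ls
python3 - <<'E'
from workcell import robot
import cv2
for n in("scene","top"):
    d=robot.get_image(n); cv2.imwrite(f"pics/{n}0.png",d["img"][:,:,::-1]); print(d["intrinsics"],d["D"],d["extrinsics"])
print(robot.state(), robot.finger_overhang)
E
```

```text
pics
[[523.38470057   0.         280.93641905]
 [  0.         523.38470057 206.12647323]
 [  0.           0.           1.        ]] [0.0300456 0.        0.        0.        0.       ] [[ 9.48687132e-02 -7.97462701e-01  5.95863380e-01  1.53965829e+03]
 [ 9.95472596e-01  7.95139934e-02 -5.20752932e-02 -5.64446795e+01]
 [-5.85137281e-03  5.98105981e-01  8.01395656e-01  1.42649113e+03]
 [ 0.00000000e+00  0.00000000e+00  0.00000000e+00  1.00000000e+00]]
[[517.44496684   0.         285.5118167 ]
 [  0.         517.44496684 216.86540944]
 [  0.           0.           1.        ]] [0.06043502 0.         0.         0.         0.        ] [[-1.85101470e-04  9.85562859e-01 -1.69309825e-01  3.82311503e+02]
 [-9.99839967e-01  2.84633972e-03  1.76618136e-02  6.42808083e+01]
 [ 1.78887407e-02  1.69285999e-01  9.85404609e-01  1.37701104e+03]
 [ 0.00000000e+00  0.00000000e+00  0.00000000e+00  1.00000000e+00]]
{'clock': 0.1, 'joints': array([-8.65898079e-01,  3.59345887e-01,  1.11583965e-02, -3.25337529e-04,
       -1.22411922e+00, -2.88101866e-01]), 'qvel': array([-0.00108657, -0.00114194,  0.00284662,  0.00144371,  0.00116034,
        0.00042375]), 'tau': array([ 2.14809631e-06, -5.84163487e+01,  2.93754923e+01,  7.01549470e+00,
        1.02858403e-02, -4.50492473e-05]), 'ee_pos': array([ 273.08158682, -616.85030869,  250.69696997]), 'orientation': array([ 6.49709976e-01, -3.07321420e+00, -2.31459980e-03]), 'ft_force': array([ 0.67075783, -0.26713949,  0.3301508 ]), 'torque': array([ 0.0182108 ,  0.00420342, -0.01582625]), 'finger_force': 0.0, 'gripper_width': 87.6003190556556} 25.0
```

View pics/scene0.png

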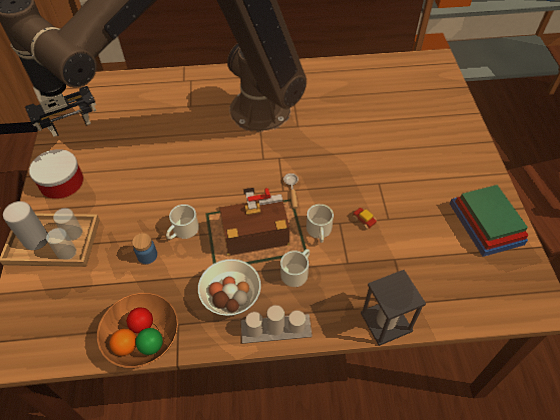

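View pics/top0.png

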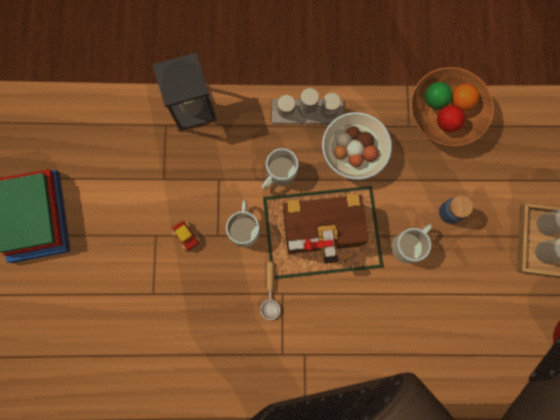

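The chest is at about (325,225) in the top view, with its front facing the robot (down). The red tab is at about (318,244) and the black grip at about (330,256). There are mugs at (243,228), (282,165) and (413,244), and the bowl is at (357,146) behind it. I'll enlarge the crops next.

Run:
```python
import cv2
a=cv2.imread("pics/top0.png")[175:285,255:395]; cv2.imwrite("pics/topc.png",cv2.resize(a,None,fx=5.4,fy=5.4,interpolation=cv2.INTER_CUBIC))
a=cv2.imread("pics/scene0.png")[165:275,190:330]; cv2.imwrite("pics/scenec.png",cv2.resize(a,None,fx=5.4,fy=5.4,interpolation=cv2.INTER_CUBIC))
```

```text
(no output)
```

View pics/topc.png

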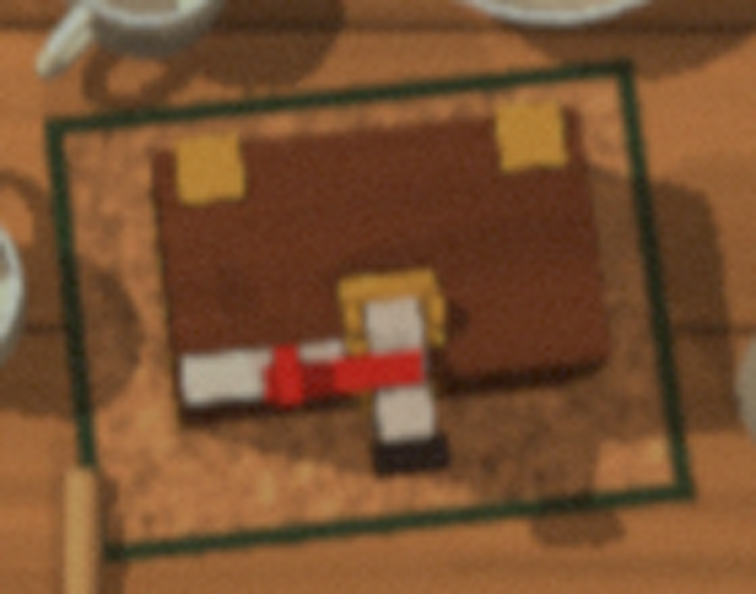

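View pics/scenec.png

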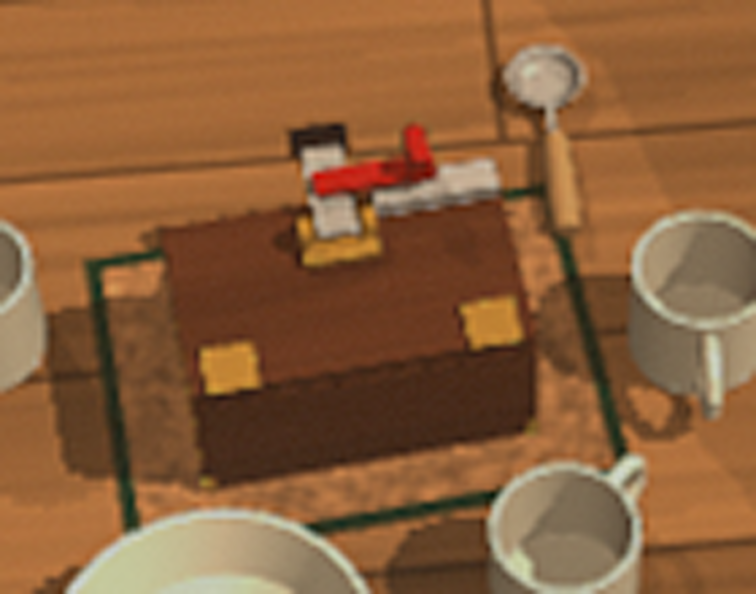

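```bash
cat > fit.py <<'E'
import numpy as np, cv2
from workcell import robot
def proj(d,P):
    E=np.linalg.inv(d["extrinsics"]); c=np.atleast_2d(P)@E[:3,:3].T+E[:3,3]; c=c*[1,-1,-1]
    return cv2.projectPoints(c,np.zeros(3),np.zeros(3),d["intrinsics"],np.array(d["D"]))[0][:,0]
def chest(p,P):
    c,s=np.cos(p[2]),np.sin(p[2]); P=np.atleast_2d(P).astype(float)
    return P@np.array([[c,s,0],[-s,c,0],[0,0,1]])+[p[0],p[1],0]
E
python3 - <<'E'
from fit import *
from scipy.optimize import least_squares
T,S=robot.get_image("top"),robot.get_image("scene")
up=lambda a,o:(np.array(a)+.5)/5.4-.5+o
L=[(60,100,105.5),(60,-100,105.5),(-60,-100,105.5),(-95,0,121)]
tp=up([(155,152),(577,107),(607,357),(410,452)],[255,175])
sp=up([(533,345),(197,397),(160,230),(318,138)],[190,165])
ft,fs=up([[285,375]],[255,175]),up([[415,130]],[190,165])
def res(p):
    f=[(-56,48+p[3],150.5)]
    return np.r_[(proj(T,chest(p,L))-tp),(proj(S,chest(p,L))-sp),(proj(T,chest(p,f))-ft),(proj(S,chest(p,f))-fs)].ravel()
r=least_squares(res,[450,-20,0,0],x_scale=[100,100,.1,10],loss="soft_l1")
print(r.x,res(r.x).reshape(-1,2).round(1))
p=r.x
# top-of-object pixel -> world for bystanders
def ray(d,uv,z):
    n=cv2.undistortPoints(np.array([[uv]],float),d["intrinsics"],np.array(d["D"]))[0,0]
    v=d["extrinsics"][:3,:3]@[n[0],-n[1],-1]; o=d["extrinsics"][:3,3]; return (o+v*(z-o[2])/v[2]).round()
for n,uv,z in[("mugL",(243,227),75),("mugBack",(282,165),75),("mugR",(413,243),75),("bowl",(357,146),65),("spoon",(270,310),5),("spoon end",(270,263),5)]: print(n,ray(T,uv,z))
for n,q in[("fin",(-56,48+p[3],140)),("grip",(-95,0,117)),("hinge",(60,0,90.5))]: print(n,chest(p,q))
E
```

```text
[ 5.89342773e+02 -5.73371351e+01  1.12335188e-01  5.34816605e+00] [[-0.7 -0.4]
 [ 0.2 -0.6]
 [ 1.2  0.2]
 [ 0.1  0.5]
 [ 1.4 -1.9]
 [-1.2 -0.1]
 [ 0.2 -0.4]
 [ 0.1 -0.1]
 [ 0.3 -0.1]
 [ 0.7  2.2]]
mugL [580. 149.  75.]
mugBack [743.  50.  75.]
mugR [ 540. -282.   75.]
bowl [ 798. -148.   65.]
spoon [372.  80.   5.]
spoon end [494.  81.   5.]
fin [[527.71545902 -10.6027688  140.        ]]
grip [[494.94155468 -67.98654713 117.        ]]
hinge [[648.96459512 -50.61119062  90.5       ]]
```

```bash
cat >> fit.py <<'E'
from scipy.spatial.transform import Rotation as R
P=[589.34,-57.34,.1123]
def ori(sgn):
    y=sgn*np.array([-np.sin(P[2]),np.cos(P[2]),0]); z=np.array([0,0,-1.]); return R.from_matrix(np.c_[np.cross(y,z),y,z]).as_rotvec()
def at(x,y,z): return chest(P,(x,y,z))[0]   # chest frame -> world
def rep():
    s=robot.state(); print(round(s["clock"],1),"tcp",(s["ee_pos"]-[P[0],P[1],0]).round(1),"chest", (chest([0,0,-P[2]],s["ee_pos"]-[P[0],P[1],0])[0]).round(1),"F",s["ft_force"].round(1),"w",s["gripper_width"].round(1),"ff",round(float(s["finger_force"]),1))
E
python3 - <<'E'
from fit import *
j=robot.state()["joints"]
for s in(1,-1):
    q=[robot.ik(at(*a),ori(s)) for a in[(-56,53,230),(-95,0,123),(20,0,340),(114,0,241)]]
    print(s,[None if a is None else np.round(a,2) for a in q])
sg=min((1,-1),key=lambda s:np.abs(robot.ik(at(-56,53,230),ori(s))-j).max()); print(sg)
robot.movep(at(-56,53.3,230),ori(sg)); robot.move_gripper(40,15); rep()
robot.line_to(at(-56,53.3,157),vel=100); rep()
robot.move_gripper(0,15); rep()
E
```

```text
1 [array([ 0.35,  0.13, -0.34, -0.  , -1.1 , -1.81]), array([ 0.26,  0.2 , -0.54, -0.  , -0.83, -1.72]), array([ 0.23,  0.21,  0.01, -0.  , -1.37, -1.69]), array([ 0.21,  0.41,  0.07, -0.  , -1.23, -1.67])]
-1 [array([ 0.35,  0.13, -0.34,  0.  , -1.1 ,  1.33]), array([ 0.26,  0.2 , -0.54,  0.  , -0.83,  1.43]), array([ 0.23,  0.21,  0.01,  0.  , -1.37,  1.45]), array([ 0.21,  0.41,  0.07,  0.  , -1.23,  1.47])]
1Traceback (most recent call last):
  File "<stdin>", line 7, in <module>
  File "fit.py", line 15, in rep
    s=robot.state(); print(round(s["clock"],1),"tcp",(s["ee_pos"]-[P[0],P[1],0]).round(1),"chest", (chest([0,0,-P[2]],s["ee_pos"]-[P[0],P[1],0])[0]).round(1),"F",s["ft_force"].round(1),"w",s["gripper_width"].round(1),"ff",round(float(s["finger_force"]),1))
                                                                                                                                                                                             ^^^^^^^^^^^^^^^^^^^^^^^^
AttributeError: 'float' object has no attribute 'round'
```

```bash
sed -i 's/s\["gripper_width"\].round(1)/round(float(s["gripper_width"]),1)/' fit.py
python3 - <<'E'
from fit import *
rep()
robot.line_to(at(-56,53.3,157),ori(1),vel=100); rep()
robot.move_gripper(0,15); rep()
d=robot.get_image("scene")["img"][120:270,180:340,::-1]; cv2.imwrite("pics/s1.png",cv2.resize(d,None,fx=4,fy=4,interpolation=cv2.INTER_CUBIC))
E
```

```text
3.5 tcp [-61.6  46.7 230. ] chest [-56.   53.3 230. ] F [ 0.1 -0.   0. ] w 40.2 ff 0.0
4.4 tcp [-61.2  46.8 157.5] chest [-55.6  53.3 157.5] F [0.6 0.7 0.1] w 40.0 ff 0.0
5.0 tcp [-61.5  46.7 157.3] chest [-55.9  53.3 157.3] F [-0.8 -0.8  1.6] w 12.3 ff 15.0
```

View pics/s1.png

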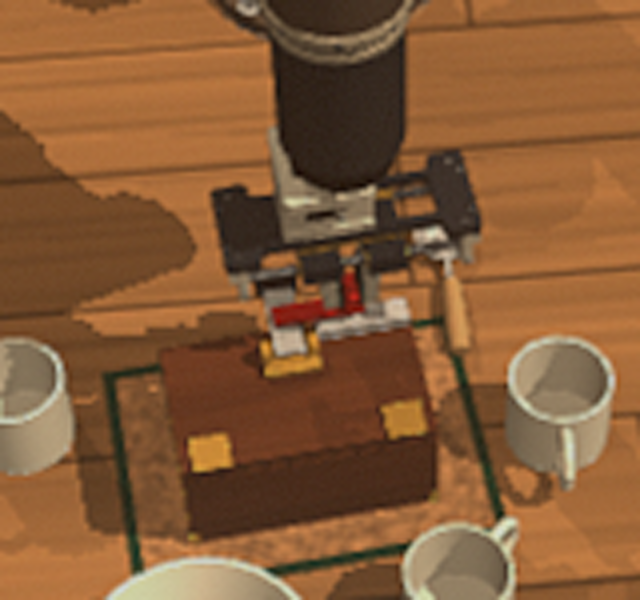

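The fingers are holding the red fin at about (352,290), width 12.3 mm, so the grasp is good. Next I slide it along +y until the stop is felt.

Run:
```python
from fit import *
yw=np.array([-np.sin(P[2]),np.cos(P[2])])
for y in list(range(58,79,5))+list(range(80,88)):
    robot.line_to(at(-56,y,157),ori(1),vel=40 if y<79 else 15)
    f=robot.state()["ft_force"][:2]@yw; print(y,round(f,1),end="; ")
    if f<-9: break
rep()
```

```text
58 -0.1; 63 0.7; 68 1.1; 73 -0.3; 78 0.6; 80 -0.9; 81 -0.8; 82 -2.4; 83 -6.2; 84 -12.1; 7.7 tcp [-64.7  75.6 157.2] chest [-55.8  82.4 157.2] F [  3.3 -11.8   3.5] w 12.0 ff 15.0
```

Run:
```python
from fit import *
robot.move_gripper(30,12); robot.line_to(at(-56,82,195),ori(1),vel=150)
robot.line_to(at(-95,0,195),ori(1),vel=200); robot.move_gripper(58); 
robot.line_to(at(-95,0,123),ori(1),vel=100); rep()
robot.move_gripper(0,12); rep()
for n,(a,b,c,e) in{"top":(175,285,255,395),"scene":(140,260,190,330)}.items():
    d=robot.get_image(n)["img"][a:b,c:e,::-1]; cv2.imwrite(f"pics/{n}2.png",cv2.resize(d,None,fx=4,fy=4,interpolation=cv2.INTER_CUBIC))
```

```text
10.8 tcp [-94.  -10.6 123.5] chest [-94.6  -0.  123.5] F [-1.5  0.4  0.2] w 57.9 ff 0.0
11.3 tcp [-94.3 -10.5 123.3] chest [-9.490e+01  1.000e-01  1.233e+02] F [-1.2  0.7  2. ] w 33.7 ff 12.0
```

View pics/scene2.png

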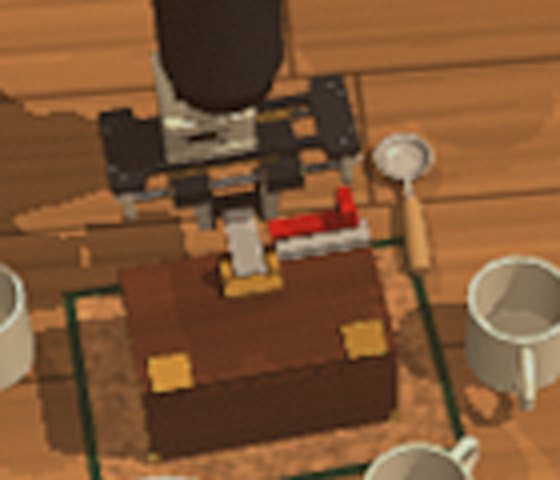

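The tab, red at about (310,222), is clear of the latch. The fingers hold the grip ends (33.7 mm, expected 34). Next I lift the latch on its arc.

```bash
cat >> fit.py <<'E'
def fc(): 
    f=robot.state()["ft_force"]; return chest([0,0,-P[2]],f)[0]
def latch(a): return at(-30-65*np.cos(a),0,123+65*np.sin(a))
E
python3 - <<'E'
from fit import *
for a in np.arange(.1,.76,.1).tolist()+[.74]:
    robot.line_to(latch(a),ori(1),vel=40); print(round(a,2),fc().round(1),end="; ")
    if np.linalg.norm(fc())>20: break
robot.sleep(.3); rep()
E
```

```text
0.1 [-1.   1.9  1.1]; 0.2 [-2.   2.1  1.2]; 0.3 [-4.   3.2  2.2]; 0.4 [-3.6  3.4  2.5]; 0.5 [-4.2  2.8  2.2]; 0.6 [-5.5  4.5  3.8]; 0.7 [-4.9  2.5  4.3]; 0.74 [-3.9  2.1  3.5]; 14.1 tcp [-77.1  -8.8 167.5] chest [-7.760e+01 -1.000e-01  1.675e+02] F [-5.3  2.8  2.6] w 33.9 ff 12.0
```

Run:
```python
from fit import *
Rr=154.0
for th in np.arange(.06,1.51,.06):
    ph=.475+th; u=np.array([-np.cos(ph),0,np.sin(ph)]); t=np.array([np.sin(ph),0,np.cos(ph)])
    g=np.array([60,0,90.5])+Rr*u; robot.line_to(at(g[0],0,g[2]+6),ori(1),vel=45)
    f=fc(); fr,ft=f@u,f@t; print(f"{th:.2f} R{Rr:.1f} r{fr:.1f} t{ft:.1f} y{f[1]:.1f}",end="; ")
    if np.linalg.norm(f)>35: print("STOP");break
    if fr<-4: Rr-=.7
    elif fr>8: Rr+=.5
rep()
for n,(a,b,c,e) in{"scene":(120,260,180,340)}.items():
    d=robot.get_image(n)["img"][a:b,c:e,::-1]; cv2.imwrite(f"pics/{n}3.png",cv2.resize(d,None,fx=4,fy=4,interpolation=cv2.INTER_CUBIC))
```

```text
0.06 R154.0 r5.3 t-1.4 y3.4; 0.12 R154.0 r5.7 t-1.1 y3.2; 0.18 R154.0 r6.4 t-1.3 y2.8; 0.24 R154.0 r5.9 t-2.3 y2.1; 0.30 R154.0 r5.5 t-2.5 y3.4; 0.36 R154.0 r4.4 t-1.6 y3.9; 0.42 R154.0 r4.2 t-2.6 y3.6; 0.48 R154.0 r3.5 t-2.2 y2.5; 0.54 R154.0 r3.8 t-2.1 y2.2; 0.60 R154.0 r4.1 t-2.1 y2.7; 0.66 R154.0 r4.8 t-2.8 y2.4; 0.72 R154.0 r5.4 t-2.8 y1.7; 0.78 R154.0 r5.8 t-2.0 y1.7; 0.84 R154.0 r5.2 t-2.3 y2.3; 0.90 R154.0 r4.8 t-3.1 y1.8; 0.96 R154.0 r5.8 t-2.8 y1.2; 1.02 R154.0 r4.2 t-2.4 y1.0; 1.08 R154.0 r4.6 t-1.5 y0.8; 1.14 R154.0 r4.4 t-1.4 y-0.0; 1.20 R154.0 r4.8 t0.2 y-0.4; 1.26 R154.0 r5.1 t-0.7 y-0.6; 1.32 R154.0 r5.7 t-0.2 y-0.8; 1.38 R154.0 r4.7 t-1.0 y-1.1; 1.44 R154.0 r5.8 t0.5 y-1.6; 1.50 R154.0 r5.9 t1.3 y0.3; 23.1 tcp [121.8  13.3 239.2] chest [122.5  -0.4 239.2] F [3.4 0.7 5. ] w 33.7 ff 12.0
```

View pics/scene3.png

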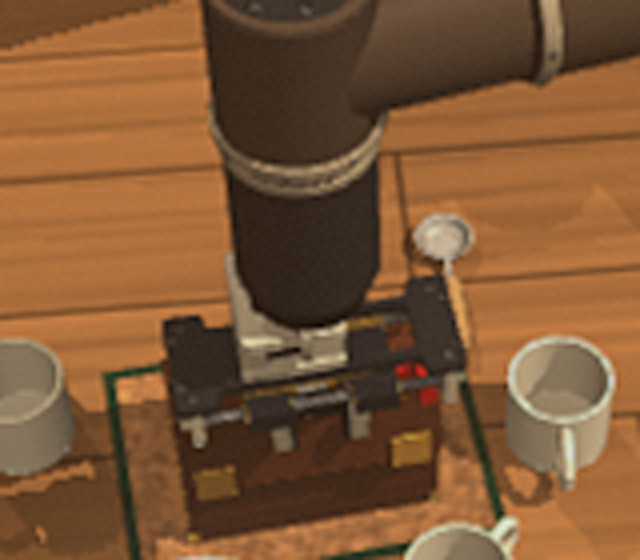

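The lid is up: the hinge straps at (215,483) and (412,447) now stand under the gripper. The fin at (430,385) is clear of the gripper body. I'll release, retreat straight up and check.

Run:
```python
from fit import *
robot.move_gripper(58); s=robot.state()["ee_pos"]
robot.line_to([s[0],s[1],330],ori(1),vel=100); rep()
robot.line_to(at(-150,0,330),ori(1),vel=200); robot.movep([360,-330,330],ori(1)); rep()
for n,(a,b,c,e) in{"scene":(120,280,180,340),"top":(130,285,230,440)}.items():
    d=robot.get_image(n)["img"][a:b,c:e,::-1]; cv2.imwrite(f"pics/{n}4.png",cv2.resize(d,None,fx=3.7,fy=3.7,interpolation=cv2.INTER_CUBIC))
```

```text
24.9 tcp [119.4  13.6 329.1] chest [1.202e+02 1.000e-01 3.291e+02] F [-0.2  0.5 -0.3] w 57.9 ff 0.0
27.4 tcp [-228.9 -272.3  329.8] chest [-258.  -245.   329.8] F [-0.6  0.4  0.4] w 58.0 ff 0.0
```

View pics/scene4.png

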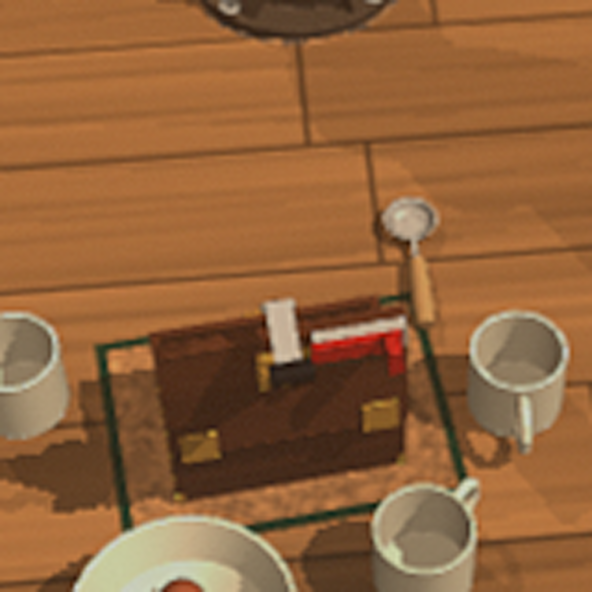

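View pics/top4.png

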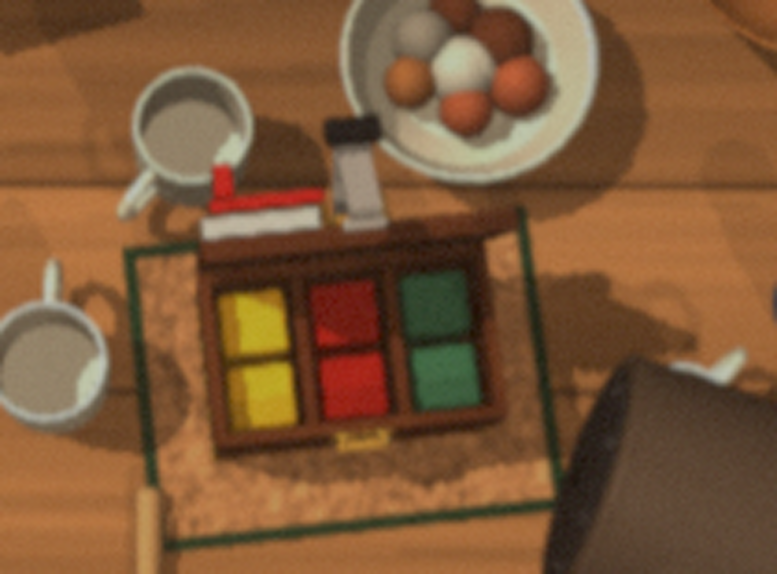

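The chest is open with the tea compartments visible. The lid's front edge runs from about (203,245) to (525,212) in the top crop, and the cups and bowl haven't moved. I'll check the lid angle and tab numerically, then hand in.

Run:
```python
from fit import *
T,S=robot.get_image("top"),robot.get_image("scene")
def lid(q,th):
    q=np.array(q,float)-[60,0,90.5]; c,s=np.cos(th),np.sin(th)
    return np.c_[q[:,0]*c+q[:,2]*s,q[:,1],-q[:,0]*s+q[:,2]*c]+[60,0,90.5]
for th in(1.2,1.3,1.4,1.5,1.6):
    w=chest(P,lid([(-60,-100,105.5),(-56,82,150.5),(-60,-100,90.5)],th))
    print(th,((proj(T,w)-[230,130])*3.7).round().tolist(),((proj(S,w)-[180,120])*3.7).round().tolist())
```

```text
1.2 [[520.0, 247.0], [223.0, 206.0], [522.0, 271.0]] [[149.0, 334.0], [388.0, 329.0], [147.0, 324.0]]
1.3 [[518.0, 228.0], [221.0, 187.0], [520.0, 252.0]] [[151.0, 344.0], [392.0, 343.0], [149.0, 333.0]]
1.4 [[516.0, 209.0], [218.0, 168.0], [518.0, 233.0]] [[153.0, 356.0], [395.0, 359.0], [150.0, 342.0]]
1.5 [[513.0, 190.0], [216.0, 151.0], [516.0, 214.0]] [[155.0, 368.0], [399.0, 375.0], [152.0, 353.0]]
1.6 [[510.0, 172.0], [214.0, 136.0], [514.0, 195.0]] [[157.0, 382.0], [402.0, 392.0], [154.0, 366.0]]
```

The estimate is about 1.38 rad, which is little margin over 1.3. There is time left, so I'll gently nudge the lid to about 1.5 with closed fingers on its inner face.

Run:
```python
from fit import *
robot.movep(at(-60,0,290),ori(1)); robot.move_gripper(0,10)
robot.line_to(at(-30,0,207),ori(1),vel=150)
robot.line_to(at(18,0,207),ori(1),vel=100)
for x in range(22,49,4):
    robot.line_to(at(x,0,207),ori(1),vel=25); print(x,fc().round(1),end="; ")
    if np.linalg.norm(fc())>25: break
robot.line_to(at(-30,0,207),ori(1),vel=100); robot.line_to(at(-80,0,300),ori(1),vel=200); robot.movep([360,-330,330],ori(1)); rep()
for n,(a,b,c,e) in{"top":(130,285,230,440)}.items():
    d=robot.get_image(n)["img"][a:b,c:e,::-1]; cv2.imwrite(f"pics/{n}5.png",cv2.resize(d,None,fx=3.7,fy=3.7,interpolation=cv2.INTER_CUBIC))
```

```text
22 [-1.6  0.3  1.4]; 26 [-0.8  0.4  0.9]; 30 [-0.5 -0.6  1.1]; 34 [-0.  -0.2 -0.4]; 38 [-0.3 -0.1 -0. ]; 42 [-0.7  0.2  0.5]; 46 [-2.5 -0.4 -0.2]; 36.2 tcp [-228.9 -272.3  329.4] chest [-257.9 -244.9  329.4] F [0.6 0.4 0.4] w 0.7 ff 0.0
```

View pics/top5.png

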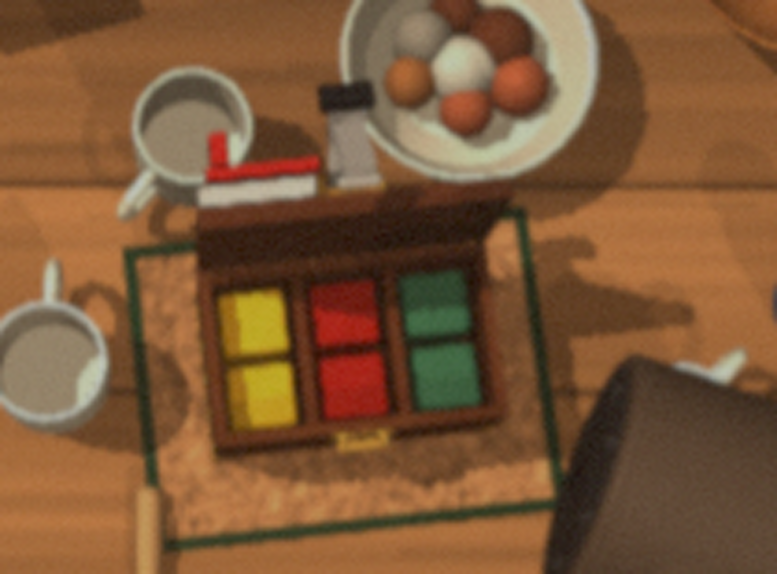

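The lid edge's right end has moved up to about (513,185) and the fin top is at (218,145), which puts the lid at about 1.53 rad. The tab is still clear and the cups and bowl haven't moved.

```bash
python3 -c "
from workcell import robot
print(robot.job_done())"
```

```text
the job is handed in; nothing more can be done
None
```

The chest is open and the job is handed in: the tab is slid to its stop, the latch is lifted, and the lid stands on its own at about 1.5 rad. The cups and bowl look unmoved, and the clock stood at about 36 s of the 51 s allowed; the hand-in call gave no verdict.

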